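# Rebuild a filter stack and lock its quarter-turn cap

### The arm

A 6-joint arm with a two-finger parallel gripper is mounted at the origin on a cart in front of the work surface, level with it; the furniture and walls round the work are solid. World frame = base frame: x ahead of the robot, y to its left, z up, the work surface at z = 0. Lengths are in mm, angles in degrees, forces in N, time in s.
With the tool pointing down it reaches from about 300 to 850 mm from the base axis. Payload 4.2 kg.
Tool frame: the origin (TCP) lies at the very end of the fingers, on their centre line; the grasp point (between the pads) lies 19 mm behind it; z points along the fingers, y is the line along which they close (so a half turn about z gives the same grasp; the last joint's range is limited). The gripper opens to 91 mm and grips with 3 to 60 N. Pads are 32 mm wide; open, the fingers measure 118 mm over their backs; the gripper's body (76 mm by 178 mm) begins 60 mm behind the grasp point.
Start: joints at [-65.088, 18.312, 89.639, -0, 72.044, -1.146], TCP at [252.593, -516.566, 213.976] pointing down, gripper open.
Joint ranges: [-177.97, 177.97], [-48.28, 115.42], [12.27, 149.76], [-77.06, 257.06], [2.81, 150.46], [-146.56, 146.56]. Speed limits (degrees/s): [147.25, 147.25, 180, 180, 180, 180].

### API

Orientations are given as [roll, pitch, yaw] about the fixed x, y, z axes, in that order (R = Rz(yaw) Ry(pitch) Rx(roll)).
In Python, from workcell import env, eyes gives the robot as it stands.
- The arm moves only by the tool send_rows, never from a script. Its argument "targets" is text: rows parted by semicolons, each of 7 numbers parted by spaces: the shift along the tool's x, y, z in m, then the turn, a rotation vector about the tool's x, y, z in degrees, then the opening in per cent of the stroke, from 0 (shut) to 100 (fully open). A call has 1 to 12 rows; each row is the pose to reach, as a shift and turn from the pose commanded when the call began, along the tool's axes at that moment; what a row does not reach only later rows make up. A row lasts 1/12 s, in which the tool goes at most 41.7 mm and 7.16 degrees, less where a joint would pass 70% of its speed; a pose out of reach is approached as far as the arm can. A call with a gripper value outside its range is refused whole. The fingers move at their own pace and stop on an object; "grip_force" is the grip in N (left out, the last holds). Time passes only in rows, so rows that repeat a pose let the fingers close. It gives the time, the measured TCP pose, the force, the opening and the grip force at its end, in the units of the state.
- env.state(): the state, without advancing time (a new reading comes with each control period).
- eyes.grab_frame(name): name is "scene" or "top"; returns a dict with "image" (420x560x3 uint8, blue, green, red), "fovy" (degrees; the focal length in pixels is half the picture's height over the tangent of half this angle, whatever the lens; pixels are square), "cx", "cy" (the principal point, pixels), "eye" and "attitude" of the camera in the world. Camera axes: x right, y up, looking along -z (the intrinsics and any distortion apply to the point x, -y, -z); pixel columns grow to the right and rows downward; lengths in mm; the calibration is good to about 2 mm. A picture is of the moment at which its call begins. There is no depth.
- env.job_done(): hands the job in; it is judged then, once.
The state is a dict: "time_s": time; "qpos": joint angles; "qvel": joint speeds; "effort": joint torques, N m; "ee_pos": TCP position; "ee_rot": TCP orientation; "force": force on the tool from outside, world axes, zero at the start; "torque": the same for the moment, N m; "gripper_width": finger opening in mm; "gripper_force": force on a finger pad.
Only numpy, scipy, OpenCV 4.12 (cv2) and the standard library are available. Lean on these libraries where they do the work, as an engineer would, in place of code of your own. Each camera call takes 0.05 s, during which the arm holds its last target. There are 200 camera calls.

### The job

Put the cleaned filter holder back together: slide the perforated support disc over the post onto the sprung seat, then the taller of the two spacer rings on top of it, then fit the cap over the cross pin, press it down against the spring, turn it a quarter turn and let go so that the pin rests locked across the cap's shallow grooves. Feel for the pin and press gently: never push hard on the holder. Leave the thin spacer ring where it lies.

Things in the scene. Friction and masses are not known exactly. Their poses are not given: they have to be found in the camera images.
- holder: filter holder, fixed: aluminium foot 84 mm across, cup 68 mm across and 23 mm high; origin: centre of its underside on the bench, z up. From it rise a sprung seat (top 36 mm up) and a fixed steel post 24 mm across with a chamfered shoulder 54.5 mm up, then a neck 7 mm thick that ends in a level cross pin (T shape). Load it with no more than 35 N
- seat_rest (a point): centre of the seat's top when free, 36 mm above the holder's origin, on the post's axis (does not follow the seat). The seat, a ring 46 mm across, can be pushed straight down by up to 11 mm against its spring (4 N to start, then 1.2 N per mm)
- pin_centre (a point): middle of the cross pin, 67 mm above the holder's origin, on the post's axis. The pin is round, 8 mm thick, 24 mm from tip to tip, underside at 63 mm, top at 71 mm. NOT given by any reading: the way the pin points. It lies level within 0.45 rad of the holder's x axis: look, or feel for it with the cap. The post is a stiff press fit; do not turn it
- support: perforated steel filter support disc, 50 mm across, 12 mm thick, bore 28 mm, 70 to 115 g; origin at the centre of its underside, z along its axis. Goes on first, on the seat: its origin then 36 mm above the holder's
- tall_spacer: the taller black plastic spacer ring, 42 mm across, 14 mm high, bore 28 mm; origin at the centre of its underside, z along its axis. Goes on the support disc: its origin then 48 mm above the holder's, its top 62 mm
- thin_spacer: thin black plastic spacer ring, 42 mm across, only 7 mm high, bore 28 mm; origin at the centre of its underside. Not used (too low, the cap would stay loose): leave it where it lies
- cap: aluminium bayonet cap, a round cup open upward, 44 mm across, 20 mm high, floor 7 mm thick; origin at the centre of its underside, z up. A slot runs through the floor along the cap's x axis, 28.5 mm long, 11 mm wide. Along its y axis the floor's upper face has a groove on either side of the slot, 9.5 mm wide and 3 mm deep, where the pin rests when locked
- cap_grip (a point): point on the cap's axis 12.5 mm above its underside, axes as the cap's; two flats for gripping face +y and -y here, 46 mm apart, 26 mm long, 15 mm high (5 to 20 mm above the underside)
- cap_slot (a point): centre of the slot at the cap's underside. In line with the pin (within about 0.15 rad) the cap drops to 62 mm above the holder's origin onto the spacer; else it stands on the pin at 71 mm. To lock: press it to 56 mm or less (about 11 N; the post's shoulder stops it at 54.5 mm), turn it 90 degrees either way, let go: the spring lifts it to 59 mm, pin in the grooves
There are look-alikes about, which are no part of the job. What is shaped like the support but brown, turquoise or yellow is not meant.

How it is judged (in metres and radians):
On the way, in this order (a step that is already met when the one before it is completed fails the run):
1. the support disc lies on the seat round the post (horizontal distance between support and holder below 0.003 m and z of support in the frame of holder below 0.0385 m and angle between support's own z axis and vertical below 0.12 rad and contact force between the fingers and support below 0.1 N), for 0.2 s.
2. the tall spacer lies on the support disc round the post (horizontal distance between tall_spacer and holder below 0.003 m and z of tall_spacer in the frame of holder below 0.0505 m and angle between tall_spacer's own z axis and vertical below 0.12 rad and contact force between the fingers and tall_spacer below 0.1 N), for 0.2 s.
3. the cap has dropped over the cross pin onto the spacer (horizontal distance between cap and holder below 0.004 m and z of cap in the frame of holder below 0.064 m), for 0.05 s.
At the end, for the whole second after the job is handed in: support disc, tall spacer and cap sit round the post (centres within 3 mm); the cap is locked under the cross pin and released, upright and at rest, its origin 57.5 to 60.5 mm above the holder's; support 31 to 34.5 mm and spacer 43 to 46.5 mm above it (spring squeezed) (horizontal distance between each of support, tall_spacer, cap and holder below 0.003 m and z of support in the frame of holder between 0.031 and 0.0345 m and z of tall_spacer in the frame of holder between 0.043 and 0.0465 m and z of cap in the frame of holder between 0.0575 and 0.0605 m and angle between cap's own z axis and vertical below 0.08 rad and linear speed of cap below 0.01 m/s); the robot touches nothing.
It fails at once if the holder is loaded with more than 35 N (contact force between holder and anything else above 35 N).
It fails at once if the thin spacer is moved by more than 20 mm (distance of thin_spacer from where it was at the start of the episode above 0.02 m).
It also fails if it takes over 72 s, if anything falls off the work surface, if the arm or the gripper's body presses on something with over 40 N, if the wrist force passes 120 N, or if a joint passes its speed limit or range.

## Working session

There is one attempt and no reset: what is moved stays moved. The work goes in short steps, Python scripts to look and compute and a tool call to move; the robot and the scene stay as the last step left them, time stands still between calls to the robot, and variables do not carry over. Pictures are saved under pics/ and viewed, at most 10 in all, crops included, and the job is handed in when it is done.

Besides the shell and the picture viewer there is one more tool, called after "Call:" as name(argument=value, ...) on one line, values as JSON. send_rows: Moves the arm, as the interface text tells. Its arguments: {"type":"object","properties":{"targets":{"type":"string"},"grip_force":{"type":"number"}},"required":["targets"]}

```bash
mkdir -p pics; ls
python3 - <<'E'
from workcell import env, eyes
import cv2
for n in ("scene","top"):
    f=eyes.grab_frame(n); cv2.imwrite(f"pics/{n}0.png",f["image"])
    print(n,{k:v for k,v in f.items() if k!="image"})
print(env.state())
E
```

```text
pics
scene {'fovy': 55.35102738771244, 'cx': 279.9610464286083, 'cy': 216.65213546843026, 'eye': array([-240.69921942,  817.62180615,  554.2882734 ]), 'attitude': array([  64.66041208,   -0.1535708 , -137.96807559])}
top {'fovy': 45.96961270716823, 'cx': 282.0736126831086, 'cy': 207.3036843481332, 'eye': array([ 248.28237747,    3.46055471, 1184.21227408]), 'attitude': array([ 12.14896281,   0.28612297, -92.34767992])}
{'time_s': 0.1, 'qpos': array([-6.50872830e+01,  1.83489078e+01,  8.96989439e+01, -9.24584074e-04,
        7.20433596e+01, -1.14426884e+00]), 'qvel': array([ 0.06072881, -0.03258508, -0.17391627,  0.04261624, -0.13262906,
        0.03068345]), 'effort': array([ 5.80852575e-04, -4.13332164e+01, -2.32509434e+01,  7.29283271e-02,
        4.22065007e-02, -6.57252122e-05]), 'ee_pos': array([ 252.40134179, -516.14796974,  213.19822686]), 'ee_rot': array([-1.79908789e+02, -9.42564884e-04,  2.60572708e+01]), 'force': array([ 0.3526076 ,  0.39703766, -0.7369812 ]), 'torque': array([-0.0144321 , -0.02872483,  0.01619274]), 'gripper_force': 0.0, 'gripper_width': 91.6138067575746}
```

View pics/scene0.png

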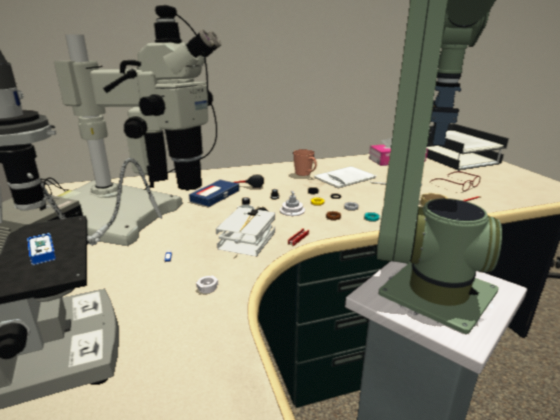

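View pics/top0.png

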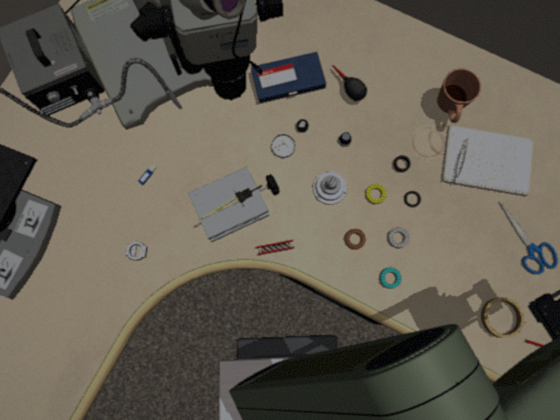

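Top view: holder (330,187), grey ring/support (398,237), black rings (401,163) and (412,199), cap candidate (136,251), a flat disc (283,146), and decoys in yellow, brown and turquoise. I'll zoom in on tiles and get rough positions.

```bash
cat > h.py <<'E'
from workcell import env, eyes
import numpy as np, cv2
from scipy.spatial.transform import Rotation as R
def cam(n,save=None):
    f=eyes.grab_frame(n)
    if save: cv2.imwrite(save,f["image"])
    return f
def ray(f,u,v):
    fl=210/np.tan(np.radians(f["fovy"]/2))
    d=np.array([(u-f["cx"])/fl,-(v-f["cy"])/fl,-1.])
    return f["eye"],R.from_euler("xyz",f["attitude"],degrees=True).apply(d)
def onz(f,u,v,z):
    e,d=ray(f,u,v); return e+d*(z-e[2])/d[2]
def proj(f,p):
    fl=210/np.tan(np.radians(f["fovy"]/2))
    c=R.from_euler("xyz",f["attitude"],degrees=True).inv().apply(np.array(p)-f["eye"])
    return f["cx"]+fl*c[0]/-c[2], f["cy"]-fl*c[1]/-c[2]
def two(f,a,g,b):
    e,d=ray(f,*a); h,k=ray(g,*b); d/=np.linalg.norm(d);k/=np.linalg.norm(k)
    s=np.linalg.lstsq(np.c_[d,-k],h-e,rcond=None)[0]
    p,q=e+s[0]*d,h+s[1]*k; return (p+q)/2,np.linalg.norm(p-q)
E
python3 - <<'E'
from h import *
t=cam("top");s=cam("scene")
def tile(f,u,v,k,sz=200):
    r=sz//k//2
    return cv2.resize(f["image"][v-r:v+r,u-r:u+r],(sz,sz),interpolation=cv2.INTER_CUBIC)
P={"holder":(330,187,60),"cap":(136,251,10),"ringA":(401,163,10),"ringB":(412,199,5),"supp":(398,237,10),"disc":(283,146,5)}
T=[];S=[]
for n,(u,v,z) in P.items():
    p=onz(t,u,v,z);q=proj(s,p);print(n,p.round(1),np.round(q))
    T.append(tile(t,u,v,4));S.append(tile(s,int(q[0]),int(q[1]),4))
a=np.vstack([np.hstack(T[:3]+S[:1]),np.hstack(S[1:3]+T[3:5]),np.hstack(S[3:5]+[T[5],S[5]])])
cv2.imwrite("pics/tiles.png",a)
E
```

```text
holder [ 534.2 -115.    60. ] [295. 195.]
cap [409.2 351.3  10. ] [207. 284.]
ringA [ 600.6 -299.2   10. ] [313. 189.]
ringB [ 509.6 -318.9    5. ] [336. 195.]
supp [ 416.8 -275.1   10. ] [351. 204.]
disc [658.9  -9.8   5. ] [245. 209.]
```

View pics/tiles.png

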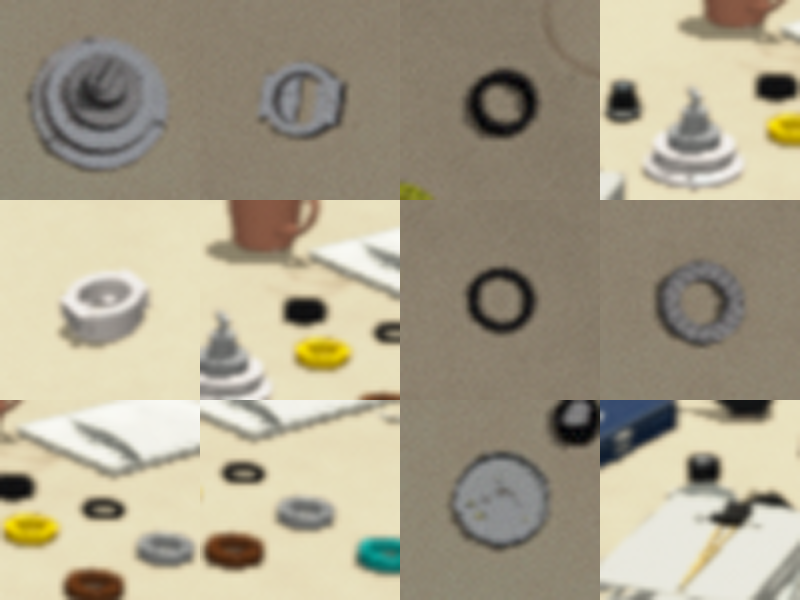

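Ring A (600,-299) is the tall spacer and ring B (510,-319) the thin one. The support is the grey perforated ring near (417,-275). The cap is near (409,351), with its slot roughly along world x and the flats on ±y. Next come refined positions by mask.

Run:
```python
from h import *
t=cam("top");s=cam("scene")
def blob(f,u,v,r,kind,thr):
    k=4;u0,v0=int(u)-r,int(v)-r
    im=cv2.resize(f["image"][v0:v0+2*r,u0:u0+2*r],None,fx=k,fy=k,interpolation=cv2.INTER_CUBIC).astype(int)
    m=(im.max(2)<thr) if kind=="dark" else (im[...,0]-im[...,2]>thr)
    m=m.astype(np.uint8)
    cs,_=cv2.findContours(m,cv2.RETR_EXTERNAL,cv2.CHAIN_APPROX_NONE)
    c=max(cs,key=cv2.contourArea);hull=cv2.convexHull(c)
    cv=lambda p:((np.array(p)+.5)/k-.5+[u0,v0])
    e=cv2.fitEllipse(hull if len(hull)>5 else c)
    (cc,rr)=cv2.minEnclosingCircle(c)
    return cv(e[0]),np.array(e[1])/k,e[2],cv(cc),rr/k
for n,u,v,r,k,th,z in [("holder",330,187,25,"al",-10,5),("cap",136,251,18,"al",-10,20),("A",401,163,14,"dark",75,14),("B",412,199,14,"dark",75,7),("supp",398,237,16,"al",-10,12)]:
    c,ax,an,cc,rr=blob(t,u,v,r,k,th)
    print(n,c.round(1),ax.round(1),round(an),cc.round(1),round(2*rr,1),"->",onz(t,*c,z).round(1),onz(t,*cc,z).round(1))
b=t["image"]
print("bench",b[215,300],"holder px",b[197,315],"supp",b[237,406])
# big views of pin and cap
im=cv2.resize(t["image"][170:205,312:348],(400,400),interpolation=cv2.INTER_LANCZOS4)
im2=cv2.resize(s["image"][186:206,283:303],(400,400),interpolation=cv2.INTER_LANCZOS4)
cv2.imwrite("pics/pin.png",np.hstack([im,im2]))
```

```text
holder [329.5 187.5] [32.7 34.1] 95 [329.4 187.6] 34.2 -> [ 547.  -119.4    5. ] [ 546.8 -119.2    5. ]
cap [135.9 250.5] [18.3 21.9] 93 [135.7 250.4] 21.9 -> [409.  348.6  20. ] [409.3 349.1  20. ]
A [401.  163.5] [16.5 17.9] 64 [401.  163.4] 17.9 -> [ 598.1 -298.2   14. ] [ 598.3 -298.2   14. ]
B [411.8 198.6] [16.  16.9] 105 [411.7 198.4] 17.0 -> [ 510.2 -317.9    7. ] [ 510.7 -317.9    7. ]
supp [397.8 237.3] [20.1 21.1] 98 [397.7 237.5] 21.3 -> [ 415.9 -274.3   12. ] [ 415.4 -273.9   12. ]
bench [116 134 140] holder px [ 84  94 101] supp [113 112 115]
```

View pics/pin.png

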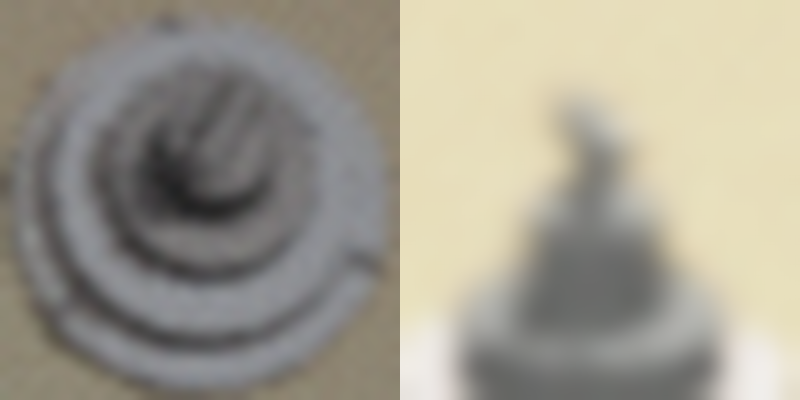

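The pin appears to point to the upper right in the top view, roughly -45° in the world. The holder is near (547,-119). Next is a planner helper and the first move, to the support.

```bash
cat >> h.py <<'E'
def plan(x,y,z,yaw=None,frm=None):
    "tool-axis shift in m and turn about tool z in deg, from measured pose (or frm=(x,y,z,yaw))"
    if frm is None:
        s=env.state(); frm=[*s["ee_pos"],s["ee_rot"][2]]
    a=np.radians(frm[3]); d=np.array([x,y,z])-frm[:3]
    sh=np.array([np.cos(a)*d[0]+np.sin(a)*d[1], np.sin(a)*d[0]-np.cos(a)*d[1], -d[2]])/1000
    print("shift",sh.round(4),"turn",None if yaw is None else round((frm[3]-yaw+180)%360-180,2))
E
python3 -c "
from h import *
plan(415.7,-274.1,50);plan(415.7,-274.1,4)"
```

```text
shift [ 0.253  -0.146   0.1637] turn None
shift [ 0.253  -0.146   0.2097] turn None
```

Call:
send_rows(targets="0.253 -0.146 0.12 0 0 0 80;0.253 -0.146 0.12 0 0 0 80;0.253 -0.146 0.12 0 0 0 80;0.253 -0.146 0.12 0 0 0 80;0.253 -0.146 0.12 0 0 0 80;0.253 -0.146 0.12 0 0 0 80;0.253 -0.146 0.12 0 0 0 80;0.253 -0.146 0.16 0 0 0 80;0.253 -0.146 0.16 0 0 0 80;0.253 -0.146 0.16 0 0 0 80", grip_force=10)

```text
time_s: 1.13
ee_pos: [414.5, -271.4, 51.1]
ee_rot: [-179.7, 0.2, 26.2]
force: [0.7, -0.0, -1.1]
gripper_width: 72.9
gripper_force: 0.0
```

```bash
python3 -c "
from h import *
s=env.state();print(s['time_s'],s['ee_pos'],s['ee_rot'],s['gripper_width'],s['force'])
plan(415.7,-274.1,4)"
```

```text
1.1333 [ 414.47525244 -271.40606136   51.14154156] [-179.65176034    0.18817853   26.22912297] 72.85274374542877 [ 0.66025153 -0.01429657 -1.11000544]
shift [-0.0001  0.003   0.0471] turn None
```

Call:
send_rows(targets="0 0 0.03 0 0 0 80;0 0 0.05 0 0 0 80;0 0 0.05 0 0 0 80;0 0 0.05 0 0 0 80;0 0 0.05 0 0 0 30;0 0 0.05 0 0 0 30;0 0 0.05 0 0 0 30;0 0 0.05 0 0 0 30;0 0 0.05 0 0 0 30;0 0 0.05 0 0 0 30")

```text
time_s: 1.97
ee_pos: [416.4, -274.9, 5.0]
ee_rot: [179.9, -0.1, 26.1]
force: [-0.8, -1.0, 6.6]
gripper_width: 48.7
gripper_force: 10.0
```

Call:
send_rows(targets="0 0 -0.001 0 0 0 80;0 0 -0.001 0 0 0 80;0 0 -0.001 0 0 0 80;0 0 -0.001 0 0 -20 80;0 0 -0.001 0 0 -40 80;0 0 -0.001 0 0 -60 80;0 0 -0.001 0 0 -90 80;0 0 -0.001 0 0 -90 80;0 0 -0.001 0 0 -90 80;0 0 -0.001 0 0 -90 80;0 0 -0.001 0 0 -90 80;0 0 -0.001 0 0 -90 80")

```text
time_s: 2.97
ee_pos: [415.5, -274.0, 4.7]
ee_rot: [-180.0, -0.0, 90.9]
force: [1.0, 0.8, 0.0]
gripper_width: 73.1
gripper_force: 0.0
```

Call:
send_rows(targets="0 0 0 0 0 -24 80;0 0 0 0 0 -24 80;0 0 0 0 0 -24 80;0 0 0 0 0 -24 80;0 0 0 0 0 -24 80;0 0 0 0 0 -24 30;0 0 0 0 0 -24 30;0 0 0 0 0 -24 30;0 0 0 0 0 -24 30;0 0 0 0 0 -24 30", grip_force=15)

```text
time_s: 3.8
ee_pos: [415.7, -274.3, 4.9]
ee_rot: [-180.0, 0.0, 114.5]
force: [0.5, -0.1, -0.4]
gripper_width: 49.9
gripper_force: 15.0
```

```bash
python3 -c "
from h import *
s=env.state();print(s['time_s'],s['ee_pos'],s['ee_rot'],s['gripper_width'],s['force'])
f=[*s['ee_pos'],s['ee_rot'][2]]
plan(f[0],f[1],120);plan(547,-119.3,120);plan(547,-119.3,90)
"
```

```text
3.8 [ 415.73144502 -274.26747625    4.9244796 ] [-1.79998368e+02  1.99676680e-03  1.14494957e+02] 49.92180410950172 [ 0.52064663 -0.13031339 -0.39559077]
shift [ 0.      0.     -0.1151] turn None
shift [ 0.0866  0.1837 -0.1151] turn None
shift [ 0.0866  0.1837 -0.0851] turn None
```

Call:
send_rows(targets="0 0 -0.08 0 0 0 30;0 0 -0.115 0 0 0 30;0.02 0.043 -0.115 0 0 0 30;0.04 0.085 -0.115 0 0 0 30;0.087 0.184 -0.115 0 0 0 30;0.087 0.184 -0.115 0 0 0 30;0.087 0.184 -0.115 0 0 0 30;0.087 0.184 -0.100 0 0 0 30;0.087 0.184 -0.085 0 0 0 30;0.087 0.184 -0.085 0 0 0 30;0.087 0.184 -0.085 0 0 0 30;0.087 0.184 -0.085 0 0 0 30")

```text
time_s: 4.8
ee_pos: [547.1, -119.2, 90.4]
ee_rot: [180.0, 0.0, 114.5]
force: [0.4, -0.6, -0.7]
gripper_width: 49.4
gripper_force: 15.0
```

Run:
```python
from h import *
s=env.state();print(s['time_s'],s['ee_pos'],s['ee_rot'],s['gripper_width'],s['force'])
t=cam("top");c=cam("scene")
p=s['ee_pos']
u,v=np.array(proj(t,[547,-119,60])).astype(int);a=cv2.resize(t["image"][v-40:v+40,u-40:u+40],(400,400),interpolation=cv2.INTER_CUBIC)
u,v=np.array(proj(c,[547,-119,60])).astype(int);b=cv2.resize(c["image"][v-25:v+25,u-25:u+25],(400,400),interpolation=cv2.INTER_CUBIC);print(u,v)
print(proj(c,[p[0],p[1],p[2]-4.9]),proj(c,[547,-119.3,67]))
cv2.imwrite("pics/hov.png",np.hstack([a,b]));cv2.imwrite("pics/hov_raw.png",c["image"])
```

```text
4.8 [ 547.10801867 -119.16972144   90.39260891] [1.79983129e+02 2.10782149e-02 1.14475230e+02] 49.44138086784882 [ 0.43269238 -0.61462424 -0.74803565]
292 193
(np.float64(292.4690523528223), np.float64(186.0743023009374)) (np.float64(292.42943366792804), np.float64(191.3479991145719))
```

View pics/hov.png

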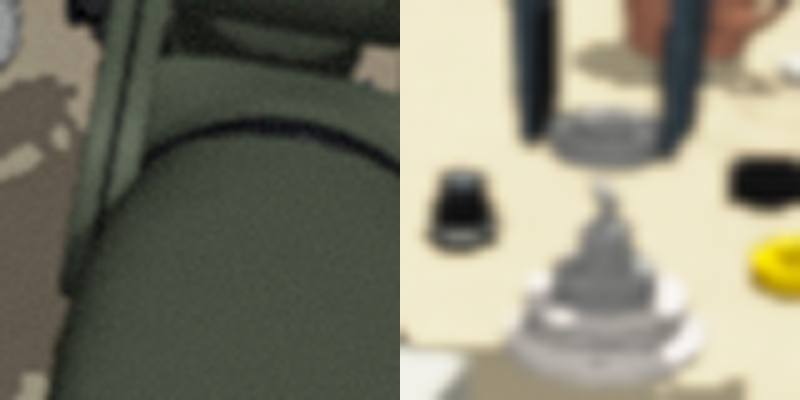

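The scene crop shows the disc between the fingers, centred laterally over the post (both at crop x≈606). Now I lower slowly past the pin top and feel for it.

Call:
send_rows(targets="0 0 0.008 0 0 0 30;0 0 0.012 0 0 0 30;0 0 0.014 0 0 0 30;0 0 0.0155 0 0 0 30;0 0 0.017 0 0 0 30;0 0 0.017 0 0 0 30;0 0 0.017 0 0 0 30")

```text
time_s: 5.48
ee_pos: [547.1, -118.8, 72.9]
ee_rot: [-180.0, 0.0, 114.5]
force: [0.5, 0.6, -1.1]
gripper_width: 49.7
gripper_force: 15.0
```

Call:
send_rows(targets="0 0 0.004 0 0 0 30;0 0 0.008 0 0 0 30;0 0 0.012 0 0 0 30;0 0 0.014 0 0 0 30;0 0 0.016 0 0 0 30;0 0 0.018 0 0 0 30;0 0 0.020 0 0 0 30;0 0 0.020 0 0 0 30;0 0 0.020 0 0 0 30")

```text
time_s: 6.23
ee_pos: [547.0, -118.7, 52.9]
ee_rot: [-180.0, -0.0, 114.5]
force: [-0.4, 0.3, -1.8]
gripper_width: 49.2
gripper_force: 15.0
```

Call:
send_rows(targets="0 0 0.004 0 0 0 30;0 0 0.008 0 0 0 30;0 0 0.011 0 0 0 30;0 0 0.011 0 0 0 30;0 0 0.011 0 0 0 30;0 0 0.011 0 0 0 70;0 0 0.011 0 0 0 70;0 0 0.011 0 0 0 70;0 0 0.011 0 0 0 70;0 0 0.011 0 0 0 70")

```text
time_s: 7.07
ee_pos: [547.2, -118.8, 42.1]
ee_rot: [180.0, 0.0, 114.5]
force: [-0.7, 0.4, -0.1]
gripper_width: 63.9
gripper_force: 0.0
```

```bash
python3 -c "
from h import *
s=env.state();p=s['ee_pos'];print(p)
f=[*s['ee_pos'],s['ee_rot'][2]]
plan(598.2,-298.2,130,26);plan(598.2,-298.2,50,26);plan(598.2,-298.2,5,26)
"
```

```text
[ 547.17446731 -118.81304124   42.14812898]
shift [-0.1844 -0.028  -0.0879] turn 88.51
shift [-0.1844 -0.028  -0.0079] turn 88.51
shift [-0.1844 -0.028   0.0371] turn 88.51
```

Call:
send_rows(targets="0 0 -0.04 0 0 0 70;0 0 -0.088 0 0 0 70;-0.02 -0.003 -0.088 0 0 0 70;-0.184 -0.028 -0.088 0 0 0 70;-0.184 -0.028 -0.088 0 0 0 70;-0.184 -0.028 -0.088 0 0 0 70;-0.184 -0.028 -0.088 0 0 0 70;-0.184 -0.028 -0.06 0 0 0 70;-0.184 -0.028 -0.02 0 0 0 70;-0.184 -0.028 0.01 0 0 0 70;-0.184 -0.028 0.01 0 0 0 70;-0.184 -0.028 0.01 0 0 0 70")

```text
time_s: 8.07
ee_pos: [597.0, -297.4, 30.7]
ee_rot: [-179.9, -0.2, 114.5]
force: [1.1, -0.5, 0.9]
gripper_width: 63.8
gripper_force: 0.0
```

Run:
```python
from h import *
s=env.state();print(s['time_s'],s['ee_pos'],s['ee_rot'])
plan(598.2,-298.2,5)
t=cam("top");c=cam("scene")
u,v=329,180;a=cv2.resize(t["image"][v-25:v+25,u-25:u+25],(400,400),interpolation=cv2.INTER_CUBIC)
u,v=np.array(proj(c,[547,-119,60])).astype(int);b=cv2.resize(c["image"][v-20:v+30,u-10:u+40],(400,400),interpolation=cv2.INTER_CUBIC)
cv2.imwrite("pics/sup.png",np.hstack([a,b]))
```

```text
8.0667 [ 596.99632898 -297.35266543   30.68155776] [-1.79870149e+02 -1.63237244e-01  1.14512094e+02]
shift [-0.0013  0.0007  0.0257] turn None
```

View pics/sup.png

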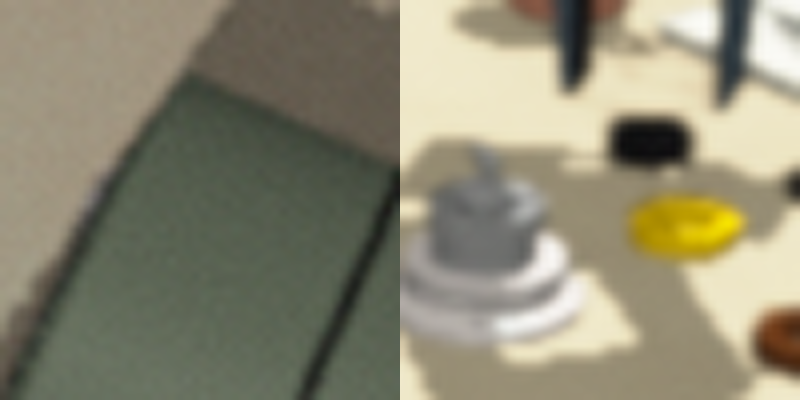

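The support disc sits level round the post (crop ~(490,215)), and the tall ring is directly below the fingers. I'll descend and do the two-way grip.

Call:
send_rows(targets="0 0 0.014 0 0 0 70;0 0 0.027 0 0 0 70;0 0 0.027 0 0 0 70;0 0 0.027 0 0 0 70;0 0 0.027 0 0 0 30;0 0 0.027 0 0 0 30;0 0 0.027 0 0 0 30;0 0 0.027 0 0 0 30;0 0 0.027 0 0 0 30;0 0 0.027 0 0 0 70;0 0 0.027 0 0 0 70;0 0 0.027 0 0 0 70", grip_force=8)

```text
time_s: 9.17
ee_pos: [597.7, -297.7, 4.7]
ee_rot: [-180.0, -0.0, 114.5]
force: [0.1, -0.9, 0.2]
gripper_width: 58.9
gripper_force: 0.0
```

Call:
send_rows(targets="0 0 0 0 0 20 70;0 0 0 0 0 40 70;0 0 0 0 0 90 70;0 0 0 0 0 90 70;0 0 0 0 0 90 70;0 0 0 0 0 90 70;0 0 0 0 0 90 70;0 0 0 0 0 90 70;0 0 0 0 0 90 70;0 0 0 0 0 90 70;0 0 0 0 0 90 70;0 0 0 0 0 90 70")

```text
time_s: 10.17
ee_pos: [597.7, -297.7, 4.5]
ee_rot: [-180.0, 0.0, 28.2]
force: [-0.4, 0.7, -0.8]
gripper_width: 63.9
gripper_force: 0.0
```

Call:
send_rows(targets="0 0 0 0 0 6 70;0 0 0 0 0 6 70;0 0 0 0 0 6 70;0 0 0 0 0 6 30;0 0 0 0 0 6 30;0 0 0 0 0 6 30;0 0 0 0 0 6 30;0 0 0 0 0 6 30;0 0 0 0 0 6 30", grip_force=12)

```text
time_s: 10.92
ee_pos: [597.9, -297.8, 4.9]
ee_rot: [180.0, -0.0, 22.6]
force: [-0.0, 0.5, -1.4]
gripper_width: 41.0
gripper_force: 12.0
```

```bash
python3 -c "
from h import *
s=env.state();p=s['ee_pos'];print(p,s['ee_rot'])
plan(547.1,-119,120);plan(547.1,-119,89)
"
```

```text
[ 597.92670069 -297.80026268    4.94555152] [ 1.79996532e+02 -9.82208172e-04  2.25830613e+01]
shift [ 0.0217 -0.1846 -0.1151] turn None
shift [ 0.0217 -0.1846 -0.0841] turn None
```

Call:
send_rows(targets="0 0 -0.04 0 0 0 30;0 0 -0.08 0 0 0 30;0 0 -0.115 0 0 0 30;0.005 -0.04 -0.115 0 0 0 30;0.01 -0.08 -0.115 0 0 0 30;0.022 -0.185 -0.115 0 0 0 30;0.022 -0.185 -0.115 0 0 0 30;0.022 -0.185 -0.115 0 0 0 30;0.022 -0.185 -0.100 0 0 0 30;0.022 -0.185 -0.084 0 0 0 30;0.022 -0.185 -0.084 0 0 0 30;0.022 -0.185 -0.084 0 0 0 30")

```text
time_s: 11.92
ee_pos: [546.7, -118.3, 88.5]
ee_rot: [-179.9, 0.1, 22.6]
force: [-0.1, -0.7, -0.0]
gripper_width: 41.0
gripper_force: 12.0
```

Call:
send_rows(targets="0 0 0.008 0 0 0 30;0 0 0.012 0 0 0 30;0 0 0.014 0 0 0 30;0 0 0.0155 0 0 0 30;0 0 0.016 0 0 0 30;0 0 0.016 0 0 0 30;0 0 0.016 0 0 0 30")

```text
time_s: 12.5
ee_pos: [547.4, -118.6, 73.1]
ee_rot: [180.0, -0.0, 22.6]
force: [-0.2, 0.7, -0.6]
gripper_width: 40.8
gripper_force: 12.0
```

Call:
send_rows(targets="0 0 0.005 0 0 0 30;0 0 0.010 0 0 0 30;0 0 0.012 0 0 0 30;0 0 0.014 0 0 0 30;0 0 0.0155 0 0 0 30;0 0 0.0155 0 0 0 30;0 0 0.0155 0 0 0 30")

```text
time_s: 13.08
ee_pos: [547.3, -118.5, 57.4]
ee_rot: [180.0, 0.0, 22.6]
force: [-0.5, -0.1, -0.5]
gripper_width: 40.7
gripper_force: 12.0
```

Call:
send_rows(targets="0 0 0.002 0 0 0 30;0 0 0.004 0 0 0 30;0 0 0.004 0 0 0 30;0 0 0.004 0 0 0 30;0 0 0.004 0 0 0 60;0 0 0.004 0 0 0 60;0 0 0.004 0 0 0 60;0 0 0.004 0 0 0 60;0 0 0.004 0 0 0 60;0 0 -0.04 0 0 0 60;0 0 -0.08 0 0 0 60;0 0 -0.08 0 0 0 60")

```text
time_s: 14.08
ee_pos: [552.1, -119.6, 145.0]
ee_rot: [179.5, -0.7, 22.6]
force: [1.7, 0.2, 1.3]
gripper_width: 55.0
gripper_force: 0.0
```

```bash
python3 -c "
from h import *
s=env.state();p=s['ee_pos'];print(p,s['ee_rot'])
plan(409,348.8,130,0);plan(409,348.8,60,0)
plan(480,200,200,90)
"
```

```text
[ 552.08615963 -119.63310378  145.04760008] [179.49651633  -0.69482597  22.57299333]
shift [ 0.0477 -0.4875  0.015 ] turn 22.57
shift [ 0.0477 -0.4875  0.085 ] turn 22.57
shift [ 0.0561 -0.3228 -0.055 ] turn -67.43
```

Run:
```python
from h import *
t=cam("top");c=cam("scene");cv2.imwrite("pics/top_c.png",t["image"])
a=cv2.resize(t["image"][235:267,120:152],(400,400),interpolation=cv2.INTER_CUBIC)
b=cv2.resize(c["image"][175:215,272:312],(400,400),interpolation=cv2.INTER_CUBIC)
cv2.imwrite("pics/cap.png",np.hstack([a,b]))
# dark/bench-coloured slot inside cap
k=8;im=cv2.resize(t["image"][235:267,120:152],None,fx=k,fy=k,interpolation=cv2.INTER_CUBIC).astype(int)
m=((im[...,0]-im[...,2])>-10).astype(np.uint8)
cs,h=cv2.findContours(m,cv2.RETR_CCOMP,cv2.CHAIN_APPROX_NONE)
for i,q in enumerate(cs):
    if cv2.contourArea(q)>200:
        r=cv2.minAreaRect(q);q0=np.array(r[0])/k-.5+[120,235]
        bx=cv2.boxPoints(r)/k-.5+[120,235]
        print(h[0][i],q0.round(1),np.round(np.array(r[1])/k,1),round(r[2],1),[onz(t,*p,20 if h[0][i][3]<0 else 3)[:2].round(1) for p in bx])
```

```text
[-1 -1  1 -1] [135.9 250.3] [20.3 18.3] 10.4 [array([393.6, 375.7]), array([436.3, 368.9]), array([425.5, 321.3]), array([383. , 328.4])]
[-1 -1 -1  0] [137.4 250.7] [ 4.8 12.8] 8.7 [array([396.8, 357.9]), array([427.2, 353.9]), array([425. , 342.4]), array([394.5, 346.5])]
```

View pics/cap.png

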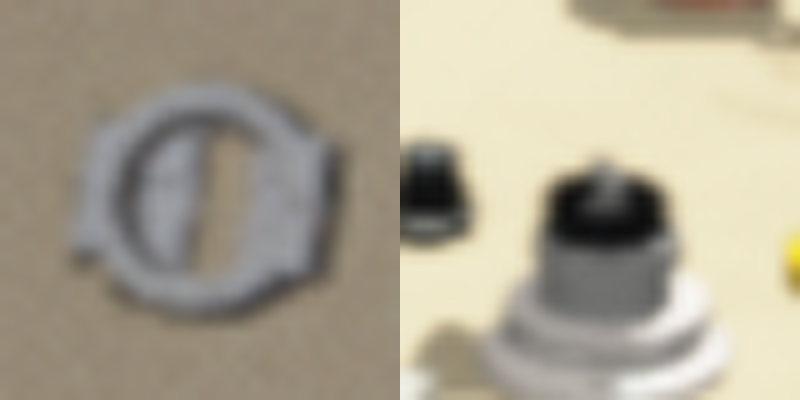

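The cap yaw is about -8° (equivalently 172°) at about (410,349.5). In the scene crop the spacer is seated on the support with the pin standing above it at (600,185). Next: go to the cap.

```bash
python3 -c "
from h import *
s=env.state();p=s['ee_pos'];print(s['time_s'],p,s['ee_rot'])
plan(410,349.5,190,172);plan(410,349.5,60,172)
"
```

```text
14.1833 [ 548.41759465 -118.78575299  139.44684825] [179.83800186  -0.217912    22.57390849]
shift [ 0.052  -0.4855 -0.0506] turn -149.43
shift [ 0.052  -0.4855  0.0794] turn -149.43
```

Call:
send_rows(targets="0 0 -0.05 0 0 -7 70;0.01 -0.1 -0.05 0 0 -149 70;0.052 -0.486 -0.05 0 0 -149 70;0.052 -0.486 -0.05 0 0 -149 70;0.052 -0.486 -0.05 0 0 -149 70;0.052 -0.486 -0.05 0 0 -149 70;0.052 -0.486 -0.05 0 0 -149 70;0.052 -0.486 -0.05 0 0 -149 70;0.052 -0.486 -0.05 0 0 -149 70;0.052 -0.486 -0.05 0 0 -149 70;0.052 -0.486 -0.05 0 0 -149 70;0.052 -0.486 -0.05 0 0 -149 70")

```text
time_s: 15.18
ee_pos: [415.5, 322.0, 185.4]
ee_rot: [-179.8, 0.1, 108.7]
force: [1.3, 0.7, 0.1]
gripper_width: 63.8
gripper_force: 0.0
```

```bash
python3 -c "
from h import *
s=env.state();p=s['ee_pos'];print(s['time_s'],p,s['ee_rot'],s['qpos'])
plan(410,349.5,50,172);
"
```

```text
15.1833 [415.46137144 322.02530262 185.35377888] [-1.79818520e+02  7.17226448e-02  1.08719649e+02] [ 3.65339211e+01  1.51687771e+01  9.84973901e+01 -1.39141395e-02
  6.65285543e+01  1.78199495e+01]
shift [0.0278 0.0036 0.1354] turn -63.28
```

Call:
send_rows(targets="0.012 0.002 0 0 0 -62 70;0.024 0.003 0.04 0 0 -62 70;0.024 0.003 0.08 0 0 -62 70;0.024 0.003 0.12 0 0 -62 70;0.024 0.003 0.13 0 0 -62 70;0.024 0.003 0.13 0 0 -62 70;0.024 0.003 0.13 0 0 -62 70;0.024 0.003 0.13 0 0 -62 70;0.024 0.003 0.13 0 0 -62 70;0.024 0.003 0.13 0 0 -62 70;0.024 0.003 0.13 0 0 -62 70;0.024 0.003 0.13 0 0 -62 70")

```text
time_s: 16.18
ee_pos: [412.1, 344.1, 56.3]
ee_rot: [-179.9, -0.1, 170.2]
force: [-0.3, 0.4, -0.3]
gripper_width: 63.7
gripper_force: 0.0
```

```bash
python3 -c "
from h import *
s=env.state();p=s['ee_pos'];print(s['time_s'],p,s['ee_rot'])
plan(410,349.5,6,172);
"
```

```text
16.1833 [412.1190291  344.14711706  56.2768977 ] [-1.79925105e+02 -6.27235537e-02  1.70246985e+02]
shift [0.003  0.0049 0.0503] turn -1.75
```

I'll centre the cap along its slot axis first by gripping across the round ends at yaw ~82, then grip the flats.

Call:
send_rows(targets="0.003 0.005 0 0 0 88 70;0.003 0.005 0 0 0 88 70;0.003 0.005 0 0 0 88 70;0.003 0.005 0 0 0 88 70;0.003 0.005 0 0 0 88 70;0.003 0.005 0 0 0 88 70;0.003 0.005 0 0 0 88 70;0.003 0.005 0 0 0 88 70;0.003 0.005 0 0 0 88 70;0.003 0.005 0.02 0 0 88 70;0.003 0.005 0.03 0 0 88 70;0.003 0.005 0.04 0 0 88 70")

```text
time_s: 17.18
ee_pos: [410.1, 349.6, 16.2]
ee_rot: [-180.0, 0.0, 84.0]
force: [-0.2, 0.1, -0.1]
gripper_width: 64.0
gripper_force: 0.0
```

```bash
python3 -c "
from h import *
s=env.state();p=s['ee_pos'];print(s['time_s'],p,s['ee_rot'])
plan(410,349.5,6,82);
"
```

```text
17.1833 [410.10760071 349.64342392  16.19771598] [-1.79962827e+02  4.41761473e-02  8.39686823e+01]
shift [-0.0002 -0.0001  0.0102] turn 1.97
```

Call:
send_rows(targets="0 0 0.010 0 0 0 70;0 0 0.010 0 0 0 70;0 0 0.010 0 0 0 30;0 0 0.010 0 0 0 30;0 0 0.010 0 0 0 30;0 0 0.010 0 0 0 30;0 0 0.010 0 0 0 30;0 0 0.010 0 0 0 30;0 0 0.010 0 0 0 70;0 0 0.010 0 0 0 70;0 0 0.010 0 0 0 70;0 0 0.010 0 0 0 70", grip_force=8)

```text
time_s: 18.18
ee_pos: [410.4, 349.9, 7.0]
ee_rot: [-180.0, 0.0, 84.4]
force: [-0.1, -0.5, -0.7]
gripper_width: 63.1
gripper_force: 0.0
```

Call:
send_rows(targets="0 0 0 0 0 -90 75;0 0 0 0 0 -90 75;0 0 0 0 0 -90 75;0 0 0 0 0 -90 75;0 0 0 0 0 -90 75;0 0 0 0 0 -90 75;0 0 0 0 0 -90 75;0 0 0 0 0 -90 75;0 0 0 0 0 -90 75;0 0 0 0 0 -90 75;0 0 0 0 0 -90 75;0 0 0 0 0 -90 75")

```text
time_s: 19.18
ee_pos: [410.5, 349.9, 7.0]
ee_rot: [-180.0, -0.0, 170.7]
force: [0.2, -0.3, 0.5]
gripper_width: 68.1
gripper_force: 0.0
```

Call:
send_rows(targets="0 0 0 0 0 -5 75;0 0 0 0 0 -5 75;0 0 0 0 0 -5 75;0 0 0 0 0 -5 30;0 0 0 0 0 -5 30;0 0 0 0 0 -5 30;0 0 0 0 0 -5 30;0 0 0 0 0 -5 30;0 0 0 0 0 -5 30", grip_force=30)

```text
time_s: 19.93
ee_pos: [410.5, 350.0, 7.1]
ee_rot: [-180.0, 0.0, 175.3]
force: [-0.4, 0.1, 0.3]
gripper_width: 46.1
gripper_force: 30.0
```

```bash
python3 -c "
from h import *
s=env.state();p=s['ee_pos'];print(s['time_s'],p,s['ee_rot'],s['gripper_width'])
plan(547.2,-118.7,160,135);plan(547.2,-118.7,85,135)
"
```

```text
19.9333 [410.51117435 350.00196198   7.06275528] [-1.79995050e+02  2.66322240e-04  1.75338943e+02] 46.075874762087906
shift [-0.1743 -0.456  -0.1529] turn 40.34
shift [-0.1743 -0.456  -0.0779] turn 40.34
```

Call:
send_rows(targets="0 0 -0.04 0 0 0 30;0 0 -0.1 0 0 0 30;0 0 -0.18 0 0 0 30;-0.01 -0.03 -0.18 0 0 5 30;-0.174 -0.456 -0.18 0 0 35 30;-0.174 -0.456 -0.18 0 0 35 30;-0.174 -0.456 -0.18 0 0 35 30;-0.174 -0.456 -0.18 0 0 35 30;-0.174 -0.456 -0.18 0 0 35 30;-0.174 -0.456 -0.18 0 0 35 30;-0.174 -0.456 -0.18 0 0 35 30;-0.174 -0.456 -0.18 0 0 35 30")

```text
time_s: 20.93
ee_pos: [509.0, 8.7, 181.4]
ee_rot: [180.0, 0.0, 140.3]
force: [1.0, 0.4, -1.5]
gripper_width: 45.7
gripper_force: 30.0
```

```bash
python3 -c "
from h import *
s=env.state();p=s['ee_pos'];print(s['time_s'],p,s['ee_rot'],s['gripper_width'])
plan(547.2,-118.7,86,140)
"
```

```text
20.9333 [509.00094789   8.70550815 181.38268659] [1.79995924e+02 4.32433713e-04 1.40337081e+02] 45.727331883229446
shift [-0.1107 -0.0737  0.0954] turn 0.34
```

Call:
send_rows(targets="-0.11 -0.073 0 0 0 0 30;-0.11 -0.073 0 0 0 0 30;-0.11 -0.073 0 0 0 0 30;-0.11 -0.073 0 0 0 0 30;-0.11 -0.073 0.03 0 0 0 30;-0.11 -0.073 0.06 0 0 0 30;-0.11 -0.073 0.09 0 0 0 30;-0.11 -0.073 0.09 0 0 0 30;-0.11 -0.073 0.09 0 0 0 30;-0.11 -0.073 0.09 0 0 0 30")

```text
time_s: 21.77
ee_pos: [548.3, -115.6, 92.7]
ee_rot: [179.9, 0.1, 140.4]
force: [0.0, 0.1, -0.3]
gripper_width: 46.3
gripper_force: 30.0
```

```bash
python3 -c "
from h import *
s=env.state();p=s['ee_pos'];print(s['time_s'],p,s['ee_rot'],s['gripper_width'],s['force'])
plan(547.2,-118.7,82,140)
"
```

```text
21.7667 [ 548.27528924 -115.62701576   92.68504688] [1.79943711e+02 1.18123854e-01 1.40370423e+02] 46.266048523912175 [ 0.04496824  0.07886254 -0.28479199]
shift [-0.0011 -0.0031  0.0107] turn 0.37
```

Call:
send_rows(targets="-0.001 -0.003 0.005 0 0 0 30;-0.001 -0.003 0.009 0 0 0 30;-0.001 -0.003 0.009 0 0 0 30;-0.001 -0.003 0.009 0 0 0 30")

```text
time_s: 22.1
ee_pos: [546.2, -118.7, 82.8]
ee_rot: [180.0, 0.0, 140.3]
force: [0.0, 0.4, -0.3]
gripper_width: 45.7
gripper_force: 30.0
```

```bash
python3 -c "
from h import *
s=env.state();p=s['ee_pos'];print(s['time_s'],p,s['ee_rot'],s['gripper_width'],s['force'])
plan(547.2,-118.7,78,140)
"
```

```text
22.1 [ 546.20191297 -118.65750548   82.76929741] [1.79981845e+02 4.15145930e-02 1.40349776e+02] 45.748419658056285 [ 0.03641296  0.37938083 -0.264778  ]
shift [-0.0008  0.0006  0.0048] turn 0.35
```

Call:
send_rows(targets="-0.001 0.0005 0.003 0 0 0 30;-0.001 0.0005 0.005 0 0 0 30;-0.001 0.0005 0.006 0 0 0 30;-0.001 0.0005 0.0065 0 0 0 30;-0.001 0.0005 0.007 0 0 0 30;-0.001 0.0005 0.007 0 0 0 30")

```text
time_s: 22.6
ee_pos: [547.1, -118.9, 75.1]
ee_rot: [-180.0, -0.0, 140.4]
force: [1.2, 1.1, -0.2]
gripper_width: 46.1
gripper_force: 30.0
```

No force at underside ≈68 mm, so the pin has entered the slot. Continuing down to the spacer.

Call:
send_rows(targets="0 0 0.002 0 0 0 30;0 0 0.004 0 0 0 30;0 0 0.005 0 0 0 30;0 0 0.006 0 0 0 30;0 0 0.0065 0 0 0 30;0 0 0.0065 0 0 0 30")

```text
time_s: 23.1
ee_pos: [547.1, -118.9, 69.0]
ee_rot: [-180.0, -0.0, 140.4]
force: [-0.2, -0.0, 2.8]
gripper_width: 46.2
gripper_force: 30.0
```

Call:
send_rows(targets="0 0 0.002 0 0 0 30;0 0 0.004 0 0 0 30;0 0 0.005 0 0 0 30;0 0 0.006 0 0 0 30;0 0 0.0065 0 0 0 30;0 0 0.007 0 0 0 30;0 0 0.007 0 0 0 30")

```text
time_s: 23.68
ee_pos: [547.3, -118.9, 62.8]
ee_rot: [180.0, 0.0, 140.4]
force: [-2.0, 0.9, 9.2]
gripper_width: 46.2
gripper_force: 30.0
```

Call:
send_rows(targets="0 0 0.0005 0 0 0 30;0 0 0.001 0 0 0 30;0 0 0.001 0 0 0 30;0 0 0.001 0 0 0 30")

```text
time_s: 24.02
ee_pos: [547.3, -118.9, 62.1]
ee_rot: [180.0, 0.0, 140.4]
force: [-3.5, 1.2, 10.7]
gripper_width: 46.3
gripper_force: 30.0
```

Call:
send_rows(targets="0.0004 -0.0003 0 0 0 7 30;0.0004 -0.0003 0 0 0 14 30;0.0004 -0.0003 0 0 0 21 30;0.0004 -0.0003 0 0 0 28 30")

```text
time_s: 24.35
ee_pos: [548.5, -119.4, 62.6]
ee_rot: [179.8, 0.2, 112.0]
force: [-0.9, -0.5, 11.0]
gripper_width: 46.0
gripper_force: 30.0
```

Call:
send_rows(targets="0 0 0 0 0 7 30;0 0 0 0 0 14 30;0 0 0 0 0 21 30;0 0 0 0 0 28 30;0 0 0 0 0 35 30;0 0 0 0 0 42 30;0 0 0 0 0 49 30;0 0 0 0 0 56 30;0 0 0 0 0 62 30;0 0 0 0 0 62 30;0 0 0 0 0 62 30")

```text
time_s: 25.27
ee_pos: [548.6, -119.4, 62.6]
ee_rot: [179.7, -0.1, 50.3]
force: [-0.8, -1.5, 10.5]
gripper_width: 46.1
gripper_force: 30.0
```

Call:
send_rows(targets="0 0 -0.001 0 0 0 30;0 0 -0.0015 0 0 0 30;0 0 -0.002 0 0 0 30;0 0 -0.002 0 0 0 30;0 0 -0.002 0 0 0 30")

```text
time_s: 25.68
ee_pos: [548.6, -119.4, 64.3]
ee_rot: [179.7, -0.1, 50.3]
force: [0.6, -0.5, 7.8]
gripper_width: 45.8
gripper_force: 30.0
```

Call:
send_rows(targets="0 0 -0.0005 0 0 0 30;0 0 -0.001 0 0 0 30;0 0 -0.0015 0 0 0 30;0 0 -0.0015 0 0 0 30;0 0 -0.0015 0 0 0 30")

```text
time_s: 26.1
ee_pos: [548.6, -119.5, 65.5]
ee_rot: [179.7, -0.1, 50.3]
force: [1.0, -0.5, 5.7]
gripper_width: 45.9
gripper_force: 30.0
```

Call:
send_rows(targets="0 0 -0.0005 0 0 0 65;0 0 -0.0005 0 0 0 65;0 0 -0.0005 0 0 0 65;0 0 -0.0005 0 0 0 65;0 0 -0.0005 0 0 0 65;0 0 -0.0005 0 0 0 65;0 0 -0.03 0 0 0 65;0 0 -0.06 0 0 0 65;0 0 -0.1 0 0 0 65;0 0 -0.1 0 0 0 65;0 0 -0.1 0 0 0 65;0 0 -0.1 0 0 0 65")

```text
time_s: 27.1
ee_pos: [546.1, -118.7, 163.8]
ee_rot: [-180.0, 0.0, 50.4]
force: [0.1, -0.3, 0.4]
gripper_width: 59.0
gripper_force: 0.0
```

Run:
```python
from h import *
s=env.state();print(s['time_s'],s['ee_pos'],s['force'])
t=cam("top");c=cam("scene")
a=cv2.resize(t["image"][165:210,308:353],(400,400),interpolation=cv2.INTER_CUBIC)
b=cv2.resize(c["image"][175:215,272:312],(400,400),interpolation=cv2.INTER_CUBIC)
cv2.imwrite("pics/lock.png",np.hstack([a,b]))
print([np.round(proj(c,[547.2,-118.9,z]),1) for z in (59,79)])
```

```text
27.1 [ 546.13100224 -118.71618233  163.83055881] [ 0.07342869 -0.27555133  0.3623094 ]
[array([292.3, 193.6]), array([292.4, 187.9])]
```

View pics/lock.png

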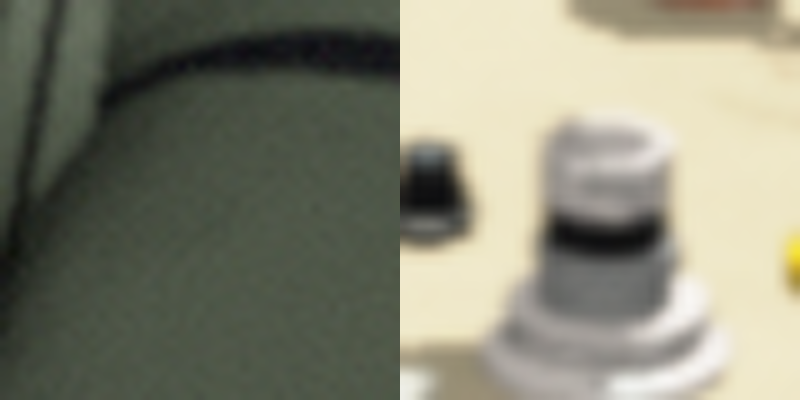

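The scene crop shows the cap level on the black spacer over the disc. I'll move aside for a top-view check.

Call:
send_rows(targets="0 0.1 -0.05 0 0 0 65;0 0.25 -0.05 0 0 0 65;0 0.25 -0.05 0 0 0 65;0 0.25 -0.05 0 0 0 65;0 0.25 -0.05 0 0 0 65;0 0.25 -0.05 0 0 0 65;0 0.25 -0.05 0 0 0 65;0 0.25 -0.05 0 0 0 65;0 0.25 -0.05 0 0 0 65")

```text
time_s: 27.95
ee_pos: [738.5, -278.2, 211.3]
ee_rot: [-179.7, 0.1, 50.3]
force: [-0.2, 0.4, 0.3]
gripper_width: 59.2
gripper_force: 0.0
```

Run:
```python
from h import *
s=env.state();print(s['time_s'],s['ee_pos'])
t=cam("top");c=cam("scene")
a=cv2.resize(t["image"][165:205,310:350],(400,400),interpolation=cv2.INTER_CUBIC)
b=cv2.resize(c["image"][175:215,272:312],(400,400),interpolation=cv2.INTER_CUBIC)
cv2.imwrite("pics/lock2.png",np.hstack([a,b]))
print([np.round((np.array(proj(t,[547.2,-118.9,z]))-[310,165])*10,0) for z in (5,59,67,79)])
```

```text
27.95 [ 738.47984539 -278.16022219  211.34786051]
[array([193., 224.]), array([213., 167.]), array([216., 158.]), array([221., 144.])]
```

View pics/lock2.png

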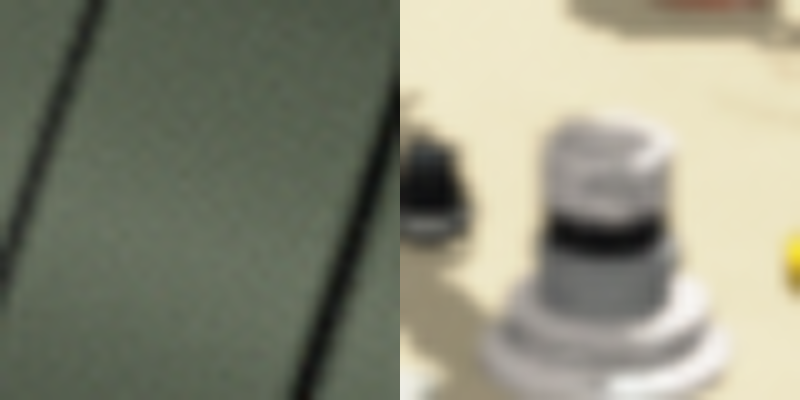

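Run:
```python
import cv2,numpy as np
for n in ("cap","lock","lock2"):
    g=cv2.imread(f"pics/{n}.png")[:,400:].max(2).astype(float)
    out=[]
    for c in range(185,226,10):
        p=g[:,c-4:c+5].mean(1); i=180+np.argmin(p[180:270])
        lo=p[i]; hi=p[i:300].max(); j=i+np.argmax(p[i:300]>(lo+hi)/2); out.append(int(j))
    print(n,out)
```

```text
cap [248, 249, 250, 249, 248]
lock [257, 258, 259, 258, 257]
lock2 [257, 258, 259, 258, 258]
```

The spacer's lower edge dropped 0.9 px, which is about 3 mm. That is the expected squeeze for the locked position, so I'm handing in.

```bash
python3 -c "
from workcell import env
print(env.job_done(), env.state()['time_s'])"
```

```text
the job is handed in; nothing more can be done
the job is handed in; nothing more can be done
```

I reassembled the holder (support disc, tall spacer, cap pressed, turned a quarter turn and released) and handed it in at about 28 s of the 72 s; a 3 mm drop of the spacer in the camera image indicates the cap is locked, though the arm blocked the top view of the pin in its grooves and no verdict came back.

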